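# Hang up the ear defenders, then hold the sprung lid of the finds case

### The job

The ear defenders are standing on the lid of the finds case: lift them off and hang them over the bar of the stand by their headband, hanging freely, one cup on each side of the bar. Then take the lid by its handle, raise it a few degrees past its balance point without letting it fly up against its stop, and bring it back to hold it 5 to 10 degrees below the balance point, where it would drop shut if let go. Finish while still gripping the handle and holding the lid there, and leave the loose sherds, the brush and the pot where they are.

Things in the scene. Friction and masses are not known exactly. Their poses are not given: they have to be found in the camera images.
- case: Finds case, fixed to the table: a grey open-topped box 200 mm (x) by 240 mm (y) by 60 mm high with sherds inside, closed by the sprung lid. Origin: centre of its underside, on the table. Its -x side faces the robot and has the lid's handle; the lid's hinge runs along y on the +x side.
- hatch (a joint): Opening angle of the lid, rad: 0 shut (level), grows as the handle side rises, stop at 1.55. Flat grey panel 200 x 240 x 12 mm, top face 72 mm above the table when shut. A spring nearly carries it; balance point 0.95 rad (54 degrees): below it the lid falls shut by itself (up to 1 N at the handle), above it the lid swings up by itself to the stop (up to 1.5 N).
- hatch_handle (a point): The lid's handle: a steel loop in the lid's plane. Origin: middle of its bar (round, 14 mm thick, 130 mm long along y), 250 mm from the hinge line, 50 mm out from the lid's front edge; the gap between is open (43 mm). At lid angle a the bar is 0.25*cos(a) m from the hinge line towards the case's -x and 0.25*sin(a) m above it (66 mm above the table when shut). It can turn between the fingers.
- hatch_hinge (a point): Middle of the lid's hinge line, in the mid-thickness of the lid, 66 mm above the table; the hinge axis is the y axis of the case.
- muffs: Black ear defenders, 0.16 to 0.28 kg, standing on their cups on the shut lid: a stiff inverted-U headband, a cup at each end. 148 mm wide along y (cup to cup), 56 mm along x, 138 mm tall. Origin: between the cups, level with their undersides. Cups 66 mm tall, 76 mm apart inside. The headband's middle is a flat cushion, 30 mm (x) by 44 mm (y), 14 mm thick, 124 to 138 mm above the origin.
- muffs_crown (a point): Middle of the top face of the headband cushion, 138 mm above the ear defenders' origin. Grip the cushion from above across its 30 mm width (along the ear defenders' x), with the fingertips reaching no more than about 12 mm below this face so that they stay clear of the bar.
- muffs_under (a point): Middle of the underside of the headband cushion, 124 mm above the ear defenders' origin; it comes to lie on the bar.
- rail: Stand, fixed to the table: a round steel bar, 18 mm thick and 240 mm long, along its y axis, on a post at each end (each with a foot 70 mm across). Origin: on the table under the middle of the bar.
- rail_mid (a point): Middle of the bar, on its axis, 150 mm above the table (the bar's top is at 159 mm). y along the bar.
- sherd_a: Loose flat pottery sherd, five-sided, about 76 mm across and 11 mm thick, on the table. Leave it.
- sherd_b: Loose flat pottery sherd, six-sided, about 64 mm across and 12 mm thick, on the table. Leave it.
- brush: Loose brush, 170 mm long, lying on the table. Leave it.
- pot: Small loose clay pot, 76 mm across and 70 mm tall, with two side handles, on the far part of the table. Leave it.
Not all that is in view belongs to the job. Several things have the shape of the muffs; the one meant has the colours described above.

How it is judged:
By the outcome, as a careful person would: the job done as asked, in the order asked, and still so for the second after the job is handed in, while the arm keeps its last pose, push and grip.
It also fails if it takes over 69 s, if anything falls off the work surface, if the arm or the gripper's body presses on something with over 40 N, if the wrist force passes 120 N, or if a joint passes its speed limit or range.

### The arm

A 6-joint arm with a two-finger parallel gripper is mounted at the origin on the work surface. World frame = base frame: x ahead of the robot, y to its left, z up, the work surface at z = 0. Lengths are in m, angles in rad, forces in N, time in s.
With the tool pointing down it reaches from about 0.375 to 0.9 m from the base axis. Payload 3.1 kg.
Tool frame: the origin (TCP) lies between the finger pads; the fingertips stand 17 mm ahead of it and the grasp point (between the pads) lies 2 mm behind it; z points along the fingers, y is the line along which they close (so a half turn about z gives the same grasp; the last joint's range is limited). The gripper opens to 87 mm and grips with 3 to 60 N. Pads are 19 mm wide; open, the fingers measure 117 mm over their backs; the gripper's body (75 mm by 190 mm) begins 51 mm behind the grasp point.
Start: joints at [0.955, 0.527, 1.433, -0, 1.181, -0.178], TCP at [0.265, 0.566, 0.24] pointing down, gripper open.
Joint ranges: [-3.08, 3.08], [-0.75, 2.2], [0.22, 2.44], [-1.43, 4.57], [0, 2.65], [-2.85, 2.85]. Speed limits (rad/s): [2.79, 2.79, 3.14, 3.14, 3.14, 3.14].

### API

Orientations are given as a unit quaternion [w, x, y, z].
In Python, from rig import get_obs, read_camera, calibration, hand_in gives the robot as it stands.
- The arm moves only by the tool send_rows, never from a script. Its argument "rows" is a list of rows, each an object of numbers: "x", "y", "z": the shift along the tool's x, y, z in mm; "ax", "ay", "az": the turn, a rotation vector about the tool's x, y, z in rad. In form: [{"x": .., "y": .., "z": .., "ax": .., "ay": .., "az": ..}, ...]. A call has exactly 5 rows; each row shifts and turns the commanded pose from where the row before left it, along the tool's axes as they then stand; what a row does not reach is not made up. A row lasts 1/8 s, in which the tool goes at most 62.5 mm and 10.7 degrees, less where a joint would pass 70% of its speed; a pose out of reach is approached as far as the arm can. A call is refused whole if a number of a shift passes 62.5 or a number of a turn 0.188, either way. A call with a gripper value outside its range is refused whole. "jaw" is the finger opening in mm, from 0 to 87, set as the call begins (left out, the last holds). The fingers move at their own pace and stop on an object; "newtons" is the grip in N (left out, the last holds). Time passes only in rows, so rows that do not move let the fingers close, or fill a call up. It gives the time, the measured TCP pose, the force, the opening and the grip force at its end, in the units of the state.
- get_obs(): the state, without advancing time (a new reading comes with each control period).
- read_camera(name): name is "scene" or "side" or "wrist"; returns the picture (384x512x3 uint8, red, green, blue); there is no depth.
- calibration(name): a dict with "fx", "fy", "cx", "cy" (pixels), "k1" (the pictures are not rectified: a ray, as slopes to the right and down, at radius r is drawn at 1 + k1 r^2 times it, then the intrinsics apply), "R" (3x3) and "t" (3): a world point X has camera coordinates R X + t; the wrist camera has in their place "mount" (4x4, takes a point from camera to tool coordinates, whose origin is the TCP and whose axes are the flange's). Camera axes: x right, y down, z forward; pixel columns grow to the right and rows downward; lengths in m; the calibration is good to about 2 mm. A picture is of the moment at which its call begins: read the wrist's pose just before it. calibration takes no time and is no camera call.
- hand_in(): hands the job in; it is judged then, once.
The state is a dict: "time": time; "qpos": joint angles; "qvel": joint speeds; "tau": joint torques, N m; "ee_pos": TCP position; "tcp_rot": TCP orientation; "ft_force": force on the tool from outside, world axes, zero at the start; "torque": the same for the moment, N m; "gripper_width": finger opening in m; "gripper_force": force on a finger pad.
Only numpy, scipy, OpenCV 4.12 (cv2) and the standard library are available. Lean on these libraries where they do the work, as an engineer would, in place of code of your own. Each camera call takes 0.05 s, during which the arm holds its last target. There are 200 camera calls.

## Working session

There is one attempt and no reset: what is moved stays moved. The work goes in short steps, Python scripts to look and compute and a tool call to move; the robot and the scene stay as the last step left them, time stands still between calls to the robot, and variables do not carry over. Pictures are saved under pics/ and viewed, at most 10 in all, crops included, and the job is handed in when it is done.

Besides the shell and the picture viewer there is one more tool, called after ">>>" by a JSON object that holds its "name" and its "arguments", one argument or row to a line. send_rows: Moves the arm, as the interface text tells. Its arguments: {"type":"object","properties":{"rows":{"type":"array","items":{"type":"object","properties":{"x":{"type":"number"},"y":{"type":"number"},"z":{"type":"number"},"ax":{"type":"number"},"ay":{"type":"number"},"az":{"type":"number"}}}},"jaw":{"type":"number"},"newtons":{"type":"number"}},"required":["rows"]}

```bash
mkdir -p pics
cat > h.py <<'E'
import numpy as np, cv2
from rig import *
from scipy.spatial.transform import Rotation as Ro
def rot(o): w,x,y,z=o["tcp_rot"]; return Ro.from_quat([x,y,z,w]).as_matrix()
def ray(name,u,v,o=None):
    c=calibration(name); d=np.array([(u-c["cx"])/c["fx"],(v-c["cy"])/c["fy"]]); p=d.copy()
    for _ in range(20): p=d/(1+c["k1"]*(p@p))
    r=np.array([p[0],p[1],1.])
    if name=="wrist":
        M=np.array(c["mount"]); T=rot(o); return T@M[:3,3]+np.array(o["ee_pos"]), T@M[:3,:3]@r
    R=np.array(c["R"]);t=np.array(c["t"]); return -R.T@t, R.T@r
def onz(name,u,v,z,o=None):
    c,d=ray(name,u,v,o); return c+d*(z-c[2])/d[2]
def tri(rs):
    A=0;b=0
    for c,d in rs:
        d=d/np.linalg.norm(d); P=np.eye(3)-np.outer(d,d); A=A+P; b=b+P@c
    return np.linalg.solve(A,b)
def proj(name,X):
    c=calibration(name); p=np.array(c["R"])@X+np.array(c["t"]); s=p[:2]/p[2]; s=s*(1+c["k1"]*(s@s)); return s*[c["fx"],c["fy"]]+[c["cx"],c["cy"]]
E
python3 - <<'E'
from h import *
o=get_obs(); print(o)
for n in("scene","side"):
    cv2.imwrite(f"pics/{n}.png",cv2.resize(read_camera(n)[:,:,::-1],(800,600),interpolation=cv2.INTER_CUBIC))
    c=calibration(n); print(n,c, -np.array(c["R"]).T@np.array(c["t"]))
print(calibration("wrist"))
E
```

```text
{'time': 0.0, 'qpos': array([ 9.54517222e-01,  5.28446746e-01,  1.43389953e+00,  2.67265418e-05,
        1.18138202e+00, -1.78501238e-01]), 'qvel': array([-0.00032356, -0.00162408, -0.00028043,  0.00029387,  0.00065122,
        0.00040895]), 'tau': array([ 6.26167894e-04, -4.40042889e+01, -1.76592278e+01,  6.34091184e-02,
        5.80260472e-02, -1.54708255e-04]), 'ee_pos': array([0.26451715, 0.56550302, 0.2385844 ]), 'tcp_rot': array([-4.24656486e-04,  2.17150043e-01,  9.76137653e-01, -9.79830690e-04]), 'ft_force': array([-0.50298985,  0.07852527,  0.62823675]), 'torque': array([ 0.00542423, -0.04292144,  0.02768276]), 'gripper_force': 0.0, 'gripper_width': 0.08687841546638463}
scene {'fx': 394.37212372725986, 'fy': 394.37212372725986, 'cx': 253.22696479238064, 'cy': 193.8077714467583, 'k1': -0.10621285512241581, 'R': array([[-0.08998259,  0.99592061, -0.00672844],
       [ 0.83955952,  0.07221744, -0.53844633],
       [-0.53576389, -0.05409972, -0.84263294]]), 't': array([ 0.07696012, -0.37567745,  1.46537399])} [1.10742312 0.02976062 1.03300807]
side {'fx': 358.5446970675972, 'fy': 358.5446970675972, 'cx': 251.4604007338696, 'cy': 189.7707648572764, 'k1': 0.011064915589180702, 'R': array([[ 0.8973426 , -0.44118843,  0.01135921],
       [-0.29973847, -0.62813222, -0.71805764],
       [ 0.3239338 ,  0.64093891, -0.69589094]]), 't': array([-0.52733207,  0.26690583,  0.85911566])} [ 0.27490287 -0.61564131  0.79549464]
{'fx': 282.38728168303777, 'fy': 282.38728168303777, 'cx': 257.97149203590277, 'cy': 190.88648852398862, 'k1': -0.033120286873649, 'mount': array([[ 1.14895560e-04, -9.58141345e-01, -2.86295563e-01,
         7.82523031e-02],
       [ 9.99999643e-01, -1.29742615e-04,  8.35525637e-04,
        -8.35183984e-04],
       [-8.37696393e-04, -2.86295557e-01,  9.58140988e-01,
        -1.44573358e-01],
       [ 0.00000000e+00,  0.00000000e+00,  0.00000000e+00,
         1.00000000e+00]])}
```

View pics/scene.png

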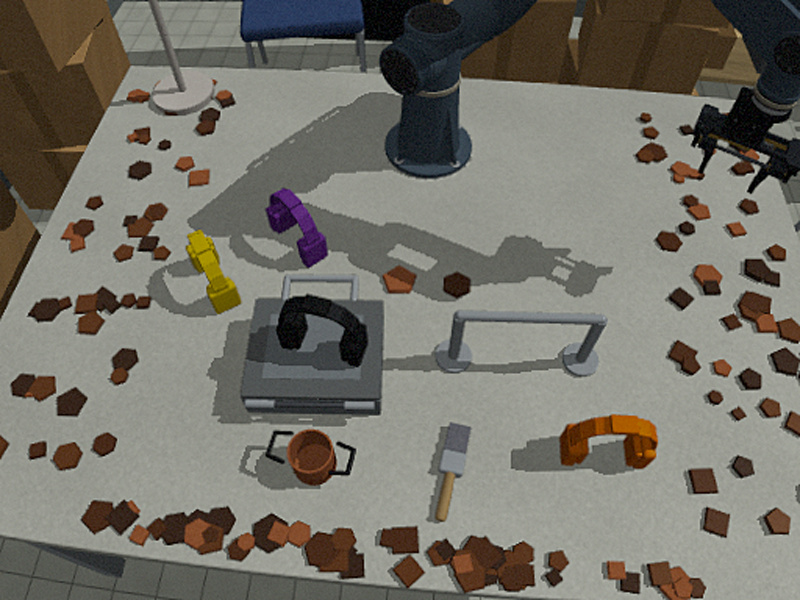

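View pics/side.png

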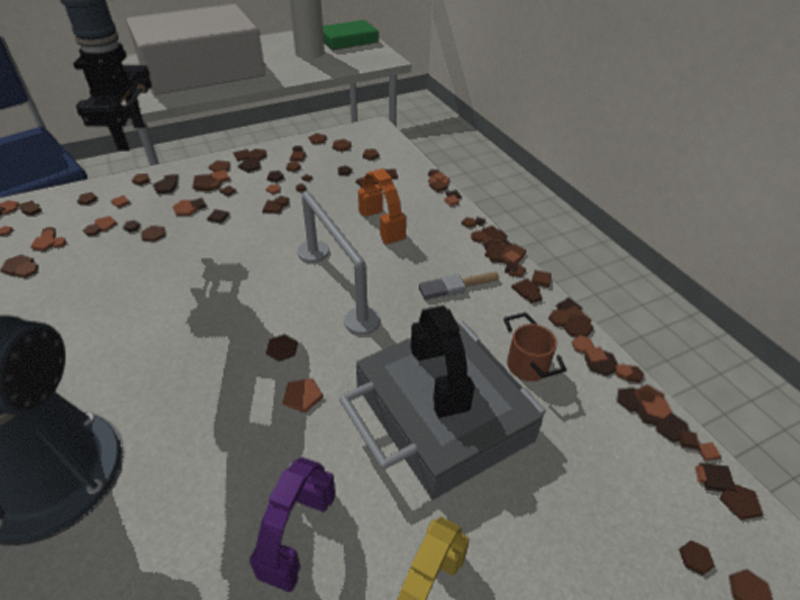

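Candidates (scene, 800x600): purple (297,225), yellow (213,270), orange (608,440) and black on the lid (322,325). I choose the black one. In the side view the black set is at (443,360) and the bar runs (307,195)-(362,262). Next, a close crop from both cameras.

Run:
```python
from h import *
def crop(n,x0,y0,w,h,s):
    im=read_camera(n)[y0:y0+h,x0:x0+w,::-1]
    im=cv2.resize(im,None,fx=s,fy=s,interpolation=cv2.INTER_CUBIC)
    im=np.clip(im.astype(float)*1.3+10,0,255).astype(np.uint8); return im
cv2.imwrite("pics/a.png",crop("scene",145,165,250,110,3.2))
cv2.imwrite("pics/b.png",crop("side",185,115,170,210,2.8))
```

```text
(no output)
```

View pics/a.png

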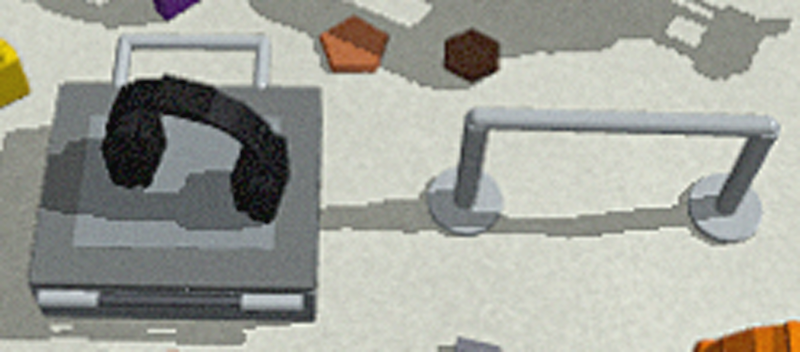

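View pics/b.png

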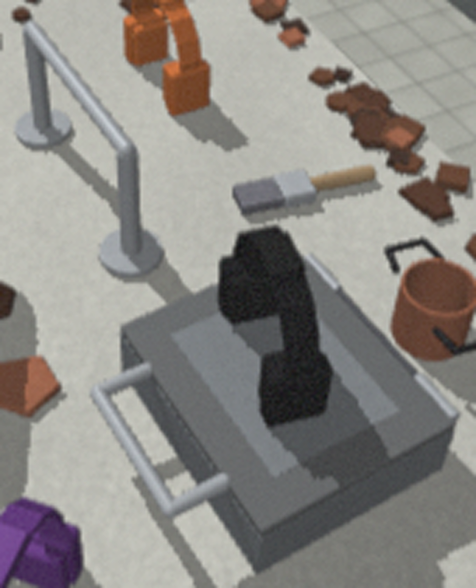

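Run:
```python
from h import *
np.set_printoptions(precision=4,suppress=True)
S=lambda u,v:(145+u/3.2-.35,165+v/3.2-.35)
D=lambda u,v:(185+u/2.8-.35,115+v/2.8-.35)
for l,z,ps in (("lid scene",.072,[(62,85),(321,87),(318,289),(32,285)]),("handle",.066,[(122,40),(267,40)]),("rail axis",.15,[(476,117),(774,127)]),("feet",.006,[(465,200),(725,207)]),("cupbottoms",.072,[(135,187),(265,221)]),("crown~",.21,[(190,95)])):
    for p in ps: print(l,onz("scene",*S(*p),z))
for l,z,ps in (("lid side",.072,[(122,330),(265,528),(458,410),(318,253)]),("handle",.066,[(98,393),(172,508)]),("rail axis",.15,[(30,33),(127,147)]),("crown~",.21,[(268,243)])):
    for p in ps: print(l,onz("side",*D(*p),z))
```

```text
lid scene [ 0.5098 -0.2928  0.072 ]
lid scene [ 0.4917 -0.0564  0.072 ]
lid scene [ 0.6891 -0.0389  0.072 ]
lid scene [ 0.7075 -0.2765  0.072 ]
handle [ 0.4515 -0.2487  0.066 ]
handle [ 0.4401 -0.1126  0.066 ]
rail axis [0.5599 0.0803 0.15  ]
rail axis [0.5487 0.3264 0.15  ]
feet [0.5608 0.0817 0.006 ]
feet [0.5483 0.3212 0.006 ]
cupbottoms [ 0.6082 -0.2068  0.072 ]
cupbottoms [ 0.6308 -0.0902  0.072 ]
crown~ [ 0.5962 -0.1446  0.21  ]
lid side [ 0.4877 -0.0656  0.072 ]
lid side [ 0.5094 -0.2953  0.072 ]
lid side [ 0.7133 -0.2716  0.072 ]
lid side [ 0.7023 -0.06    0.072 ]
handle [ 0.4423 -0.1168  0.066 ]
handle [ 0.4529 -0.2452  0.066 ]
rail axis [0.5423 0.3124 0.15  ]
rail axis [0.5615 0.085  0.15  ]
crown~ [ 0.5899 -0.1389  0.21  ]
```

```bash
cat >> h.py <<'E'
def plan(wps, tilt0=None):
    """wps: list of (x,y,z,yaw,nrows); prints rounded rows from the present pose, tool pointing down"""
    o=get_obs(); p=np.array(o["ee_pos"]); T=rot(o); k=0; out=[]
    for x,y,z,yaw,n in wps:
        c,s=np.cos(yaw),np.sin(yaw); G=np.array([[-s,c,0],[c,s,0],[0,0,-1.]]).T; g=np.array([x,y,z])
        for i in range(n):
            f=1/(n-i); d=np.round(T.T@(g-p)*f*1000,1 if n-i==1 else 0); w=np.round(Ro.from_matrix(T.T@G).as_rotvec()*f,3)
            p=p+T@d/1000; T=T@Ro.from_rotvec(w).as_matrix()
            out.append({a:float(b) for a,b in zip(("x","y","z","ax","ay","az"),[*d,*w]) if b})
    for i in range(0,len(out),5): print(out[i:i+5])
    print("end",p.round(4))
def st():
    o=get_obs(); T=rot(o); print("t",round(o["time"],2),"p",o["ee_pos"].round(4),"yaw",round(np.arctan2(T[1,1],T[0,1]),3),"z",T[:,2].round(3),"F",o["ft_force"].round(2),"w",round(o["gripper_width"],4),"gf",round(float(o["gripper_force"]),1))
E
python3 -c "
from h import *
plan([(.593,-.142,.33,-.19,15)])"
```

```text
[{'x': -40.0, 'y': -33.0, 'z': -6.0, 'az': 0.088}, {'x': -43.0, 'y': -30.0, 'z': -6.0, 'az': 0.088}, {'x': -45.0, 'y': -26.0, 'z': -6.0, 'az': 0.088}, {'x': -47.0, 'y': -22.0, 'z': -6.0, 'az': 0.088}, {'x': -49.0, 'y': -18.0, 'z': -6.0, 'az': 0.088}]
[{'x': -50.0, 'y': -13.0, 'z': -6.0, 'az': 0.088}, {'x': -51.0, 'y': -9.0, 'z': -6.0, 'az': 0.088}, {'x': -52.0, 'y': -4.0, 'z': -6.0, 'az': 0.088}, {'x': -52.0, 'z': -6.0, 'az': 0.088}, {'x': -52.0, 'y': 5.0, 'z': -6.0, 'az': 0.089}]
[{'x': -51.0, 'y': 9.0, 'z': -6.0, 'az': 0.088}, {'x': -50.0, 'y': 14.0, 'z': -6.0, 'az': 0.089}, {'x': -49.0, 'y': 18.0, 'z': -6.0, 'az': 0.088}, {'x': -47.0, 'y': 23.0, 'z': -6.0, 'ay': 0.001, 'az': 0.089}, {'x': -44.6, 'y': 26.4, 'z': -6.6, 'ax': -0.001, 'az': 0.088}]
end [ 0.593 -0.142  0.33 ]
```

>>> {"name": "send_rows", "arguments": {
  "rows": [
    {"x": -40,"y": -33,"z": -6,"az": 0.088},
    {"x": -43,"y": -30,"z": -6,"az": 0.088},
    {"x": -45,"y": -26,"z": -6,"az": 0.088},
    {"x": -47,"y": -22,"z": -6,"az": 0.088},
    {"x": -49,"y": -18,"z": -6,"az": 0.088}
  ]
}}

```text
validation failed for argument at $.ro...
```

>>> {"name": "send_rows", "arguments": {
  "rows": [
    {"x": -50,"y": -13,"z": -6,"az": 0.088},
    {"x": -51,"y": -9,"z": -6,"az": 0.088},
    {"x": -52,"y": -4,"z": -6,"az": 0.088},
    {"x": -52,"z": -6,"az": 0.088},
    {"x": -52,"y": 5,"z": -6,"az": 0.088}
  ]
}}

```text
validation failed for argument at $.ro...
```

>>> {"name": "send_rows", "arguments": {
  "rows": [
    {"x": -51,"y": 9,"z": -6,"az": 0.088},
    {"x": -50,"y": 14,"z": -6,"az": 0.088},
    {"x": -49,"y": 18,"z": -6,"az": 0.088},
    {"x": -47,"y": 23,"z": -6,"az": 0.088},
    {"x": -45,"y": 26,"z": -6,"az": 0.088}
  ]
}}

```text
validation failed for argument at $.ro...
```

>>> {"name": "send_rows", "arguments": {
  "rows": [
    {},
    {},
    {},
    {},
    {}
  ]
}}

```text
validation failed for argument at $.ro...
```

Run:
```python
from h import *
st(); o=get_obs(); im=read_camera("wrist"); np.save("w1.npy",[o["ee_pos"],o["tcp_rot"]][0]); 
import pickle; pickle.dump(o,open("w1.pkl","wb"))
im=np.clip(im.astype(float)*1.5+15,0,255).astype(np.uint8)
cv2.imwrite("pics/w1.png",cv2.resize(im[:,:,::-1],(800,600),interpolation=cv2.INTER_CUBIC))
```

```text
t 0.2 p [0.2647 0.5657 0.2389] yaw 1.133 z [-0.001 -0.001 -1.   ] F [0.24 0.52 0.02] w 0.0869 gf 0.0
```

View pics/w1.png

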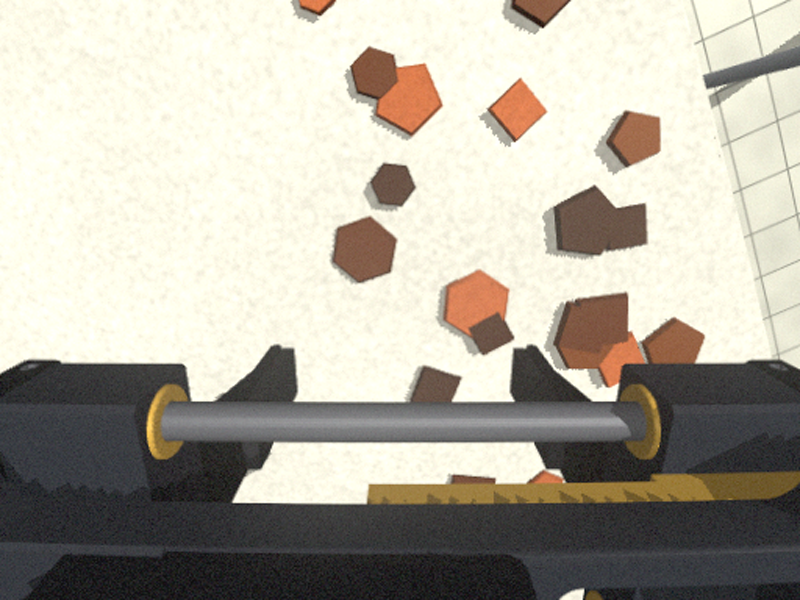

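The move calls were refused, probably because every row needs all six keys. That picture therefore only shows bare table and sherds at the start pose. I'll resend with full rows.

>>> {"name": "send_rows", "arguments": {
  "rows": [
    {"x": -40,"y": -33,"z": -6,"ax": 0,"ay": 0,"az": 0.088},
    {"x": -43,"y": -30,"z": -6,"ax": 0,"ay": 0,"az": 0.088},
    {"x": -45,"y": -26,"z": -6,"ax": 0,"ay": 0,"az": 0.088},
    {"x": -47,"y": -22,"z": -6,"ax": 0,"ay": 0,"az": 0.088},
    {"x": -49,"y": -18,"z": -6,"ax": 0,"ay": 0,"az": 0.088}
  ]
}}

```text
time: 0.88
ee_pos: [0.3751, 0.3284, 0.2698]
tcp_rot: [0.0, 0.426, 0.905, 0.0]
ft_force: [0.7, 0.7, 0.1]
gripper_width: 0.0869
gripper_force: 0.0
```

>>> {"name": "send_rows", "arguments": {
  "rows": [
    {"x": -50,"y": -13,"z": -6,"ax": 0,"ay": 0,"az": 0.088},
    {"x": -51,"y": -9,"z": -6,"ax": 0,"ay": 0,"az": 0.088},
    {"x": -52,"y": -4,"z": -6,"ax": 0,"ay": 0,"az": 0.088},
    {"x": -52,"y": 0,"z": -6,"ax": 0,"ay": 0,"az": 0.088},
    {"x": -52,"y": 5,"z": -6,"ax": 0,"ay": 0,"az": 0.088}
  ]
}}

```text
time: 1.5
ee_pos: [0.4845, 0.0926, 0.2999]
tcp_rot: [0.0, 0.613, 0.79, 0.0]
ft_force: [0.7, -0.2, -0.7]
gripper_width: 0.087
gripper_force: 0.0
```

>>> {"name": "send_rows", "arguments": {
  "rows": [
    {"x": -51,"y": 9,"z": -6,"ax": 0,"ay": 0,"az": 0.088},
    {"x": -50,"y": 14,"z": -6,"ax": 0,"ay": 0,"az": 0.088},
    {"x": -49,"y": 18,"z": -6,"ax": 0,"ay": 0,"az": 0.088},
    {"x": -47,"y": 23,"z": -6,"ax": 0,"ay": 0,"az": 0.088},
    {"x": -45,"y": 26,"z": -6,"ax": 0,"ay": 0,"az": 0.088}
  ]
}}

```text
time: 2.12
ee_pos: [0.5936, -0.1436, 0.3296]
tcp_rot: [-0.0, 0.771, 0.637, 0.0]
ft_force: [0.7, 0.3, -0.5]
gripper_width: 0.0868
gripper_force: 0.0
```

>>> {"name": "send_rows", "arguments": {
  "rows": [
    {"x": 0,"y": 0,"z": 0,"ax": 0,"ay": 0,"az": 0},
    {"x": 0,"y": 0,"z": 0,"ax": 0,"ay": 0,"az": 0},
    {"x": 0,"y": 0,"z": 0,"ax": 0,"ay": 0,"az": 0},
    {"x": 0,"y": 0,"z": 0,"ax": 0,"ay": 0,"az": 0},
    {"x": 0,"y": 0,"z": 0,"ax": 0,"ay": 0,"az": 0}
  ]
}}

```text
time: 2.75
ee_pos: [0.593, -0.1412, 0.3297]
tcp_rot: [0.0, 0.77, 0.638, 0.0]
ft_force: [-0.0, -0.4, 0.1]
gripper_width: 0.0873
gripper_force: 0.0
```

Run:
```python
from h import *
import pickle
st(); o=get_obs(); im=read_camera("wrist"); pickle.dump((o,im),open("w2.pkl","wb"))
im=np.clip(im.astype(float)*1.5+15,0,255).astype(np.uint8)
cv2.imwrite("pics/w2.png",cv2.resize(im[:,:,::-1],(800,600),interpolation=cv2.INTER_CUBIC))
```

```text
t 2.75 p [ 0.593  -0.1412  0.3297] yaw -0.186 z [ 0. -0. -1.] F [-0.01 -0.4   0.08] w 0.0873 gf 0.0
```

View pics/w2.png

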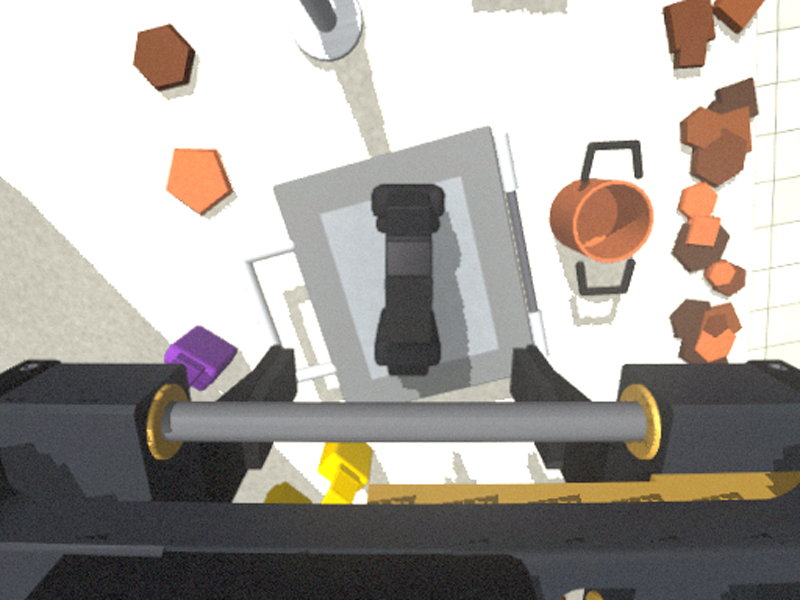

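Run:
```python
from h import *
import pickle
o,_=pickle.load(open("w2.pkl","rb")); f=lambda u,v,z:onz("wrist",(u+.5)/1.5625-.5,(v+.5)/1.5625-.5,z,o).round(4)
for l,u,v,z in (("cushL",386,258,.21),("cushR",434,258,.21),("cushL2",385,300,.21),("cushR2",434,300,.21),("end far",410,238,.21),("end near",410,308,.21),("cup far outer top",408,186,.125),("cup near outer",408,374,.125),("lidFL",276,186,.072),("lidFar R",490,127,.072),("lid hingeNear",533,362,.072),("handle far",250,262,.066),("foot",329,22,.006)): print(l,f(u,v,z))
```

```text
cushL [ 0.5875 -0.1149  0.21  ]
cushR [ 0.6162 -0.1203  0.21  ]
cushL2 [ 0.5817 -0.141   0.21  ]
cushR2 [ 0.6118 -0.1466  0.21  ]
end far [ 0.6041 -0.1056  0.21  ]
end near [ 0.5961 -0.149   0.21  ]
cup far outer top [ 0.6087 -0.0789  0.125 ]
cup near outer [ 0.5799 -0.2351  0.125 ]
lidFL [ 0.4938 -0.0591  0.072 ]
lidFar R [ 0.6871 -0.0454  0.072 ]
lid hingeNear [ 0.7006 -0.2713  0.072 ]
handle far [ 0.4495 -0.122   0.066 ]
foot [0.5635 0.0791 0.006 ]
```

Run:
```python
from h import *
import pickle
o,im=pickle.load(open("w2.pkl","rb"))
e=lambda i:(255*np.clip(i/255.,0,1)**.4).astype(np.uint8)[:,:,::-1]
a=cv2.resize(e(cv2.GaussianBlur(im,(0,0),.7)[110:250,225:300]),None,fx=4.2,fy=4.2,interpolation=cv2.INTER_CUBIC)
s=read_camera("scene")
b=cv2.resize(e(s[180:245,170:240]),None,fx=6.5,fy=6.5,interpolation=cv2.INTER_CUBIC)
out=np.zeros((600,800,3),np.uint8); out[:a.shape[0],:a.shape[1]]=a; out[:b.shape[0],330:330+b.shape[1]]=b
cv2.imwrite("pics/c.png",out)
```

```text
(no output)
```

View pics/c.png

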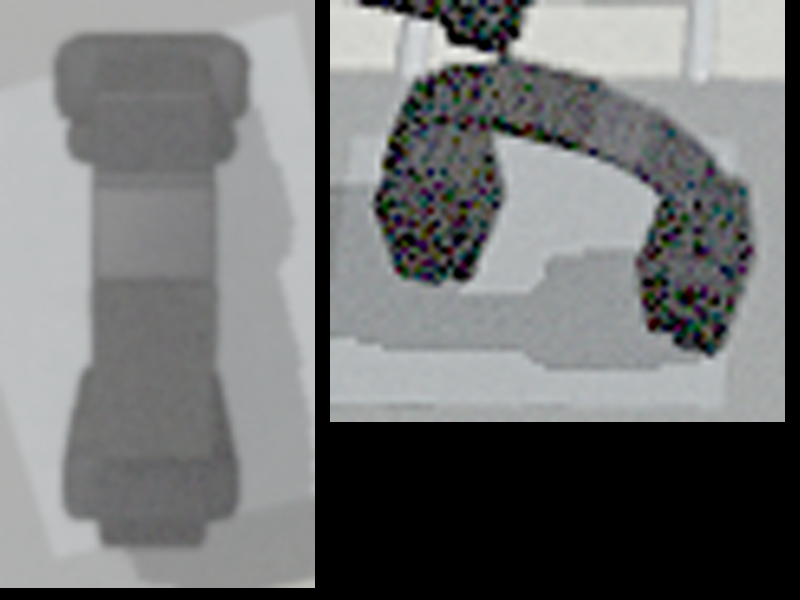

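The crop shows a far sloping band at rows 185–280 and the flat cushion at about 280–460. That centres it near (0.596, -0.148), which agrees with the cup bottoms and with the scene and side crown estimates. The object is black, stands on the lid and is aligned with the tool, so I'll descend.

```bash
python3 -c "
from h import *
plan([(.596,-.148,.235,-.19,5),(.596,-.148,.215,-.19,5)])"
```

```text
[{'x': -1.0, 'y': 1.0, 'z': 19.0, 'az': 0.001}, {'x': -1.0, 'y': 1.0, 'z': 19.0, 'az': 0.001}, {'x': -1.0, 'y': 1.0, 'z': 19.0, 'az': 0.001}, {'x': -1.0, 'y': 1.0, 'z': 19.0}, {'x': -1.8, 'y': 0.1, 'z': 18.7, 'az': 0.001}]
[{'z': 4.0}, {'z': 4.0}, {'z': 4.0}, {'z': 4.0}, {'z': 4.0}]
end [ 0.596 -0.148  0.215]
```

>>> {"name": "send_rows", "arguments": {
  "rows": [
    {"x": -1,"y": 1,"z": 19,"ax": 0,"ay": 0,"az": 0.001},
    {"x": -1,"y": 1,"z": 19,"ax": 0,"ay": 0,"az": 0.001},
    {"x": -1,"y": 1,"z": 19,"ax": 0,"ay": 0,"az": 0.001},
    {"x": -1,"y": 1,"z": 19,"ax": 0,"ay": 0,"az": 0.001},
    {"x": -2,"y": 0,"z": 19,"ax": 0,"ay": 0,"az": 0}
  ],
  "jaw": 60,
  "newtons": 20
}}

```text
time: 3.48
ee_pos: [0.5961, -0.1485, 0.234]
tcp_rot: [0.0, 0.771, 0.637, 0.0]
ft_force: [0.0, -0.2, -0.3]
gripper_width: 0.0607
gripper_force: 0.0
```

>>> {"name": "send_rows", "arguments": {
  "rows": [
    {"x": 0,"y": 0,"z": 5,"ax": 0,"ay": 0,"az": 0},
    {"x": 0,"y": 0,"z": 5,"ax": 0,"ay": 0,"az": 0},
    {"x": 0,"y": 0,"z": 5,"ax": 0,"ay": 0,"az": 0},
    {"x": 0,"y": 0,"z": 5,"ax": 0,"ay": 0,"az": 0},
    {"x": 0,"y": 0,"z": 0,"ax": 0,"ay": 0,"az": 0}
  ]
}}

```text
time: 4.1
ee_pos: [0.5958, -0.1485, 0.2143]
tcp_rot: [-0.0, 0.771, 0.636, -0.0]
ft_force: [0.1, 0.6, 0.5]
gripper_width: 0.06
gripper_force: 0.0
```

>>> {"name": "send_rows", "arguments": {
  "rows": [
    {"x": 0,"y": 0,"z": 0,"ax": 0,"ay": 0,"az": 0},
    {"x": 0,"y": 0,"z": 0,"ax": 0,"ay": 0,"az": 0},
    {"x": 0,"y": 0,"z": 0,"ax": 0,"ay": 0,"az": 0},
    {"x": 0,"y": 0,"z": 0,"ax": 0,"ay": 0,"az": 0},
    {"x": 0,"y": 0,"z": 0,"ax": 0,"ay": 0,"az": 0}
  ],
  "jaw": 0,
  "newtons": 25
}}

```text
time: 4.72
ee_pos: [0.5958, -0.1486, 0.2146]
tcp_rot: [-0.0, 0.771, 0.637, -0.0]
ft_force: [-0.4, 0.7, 0.4]
gripper_width: 0.0299
gripper_force: 25.0
```

```bash
python3 -c "
from h import *
st()"
```

```text
t 4.72 p [ 0.5958 -0.1486  0.2146] yaw -0.191 z [-0. -0. -1.] F [-0.37  0.67  0.38] w 0.0299 gf 25.0
```

>>> {"name": "send_rows", "arguments": {
  "rows": [
    {"x": 0,"y": 0,"z": -10,"ax": 0,"ay": 0,"az": 0},
    {"x": 0,"y": 0,"z": -25,"ax": 0,"ay": 0,"az": 0},
    {"x": 0,"y": 0,"z": -40,"ax": 0,"ay": 0,"az": 0},
    {"x": 0,"y": 0,"z": -40,"ax": 0,"ay": 0,"az": 0},
    {"x": 0,"y": 0,"z": -30,"ax": 0,"ay": 0,"az": 0}
  ]
}}

```text
time: 5.35
ee_pos: [0.5962, -0.1486, 0.3618]
tcp_rot: [0.001, 0.771, 0.636, 0.0]
ft_force: [0.2, 0.1, -2.7]
gripper_width: 0.0293
gripper_force: 25.0
```

```bash
python3 -c "
from h import *
st(); plan([(.554,.201,.36,1.62,15)])"
```

```text
t 5.35 p [ 0.5962 -0.1486  0.3618] yaw -0.191 z [ 0.002 -0.001 -1.   ] F [ 0.23  0.07 -2.66] w 0.0293 gf 25.0
[{'x': 22.0, 'y': -7.0, 'az': -0.121}, {'x': 23.0, 'y': -4.0, 'az': -0.121}, {'x': 23.0, 'y': -2.0, 'az': -0.121}, {'x': 24.0, 'y': 1.0, 'az': -0.121}, {'x': 23.0, 'y': 4.0, 'az': -0.121}]
[{'x': 23.0, 'y': 7.0, 'az': -0.121}, {'x': 21.0, 'y': 9.0, 'az': -0.121}, {'x': 20.0, 'y': 12.0, 'az': -0.121}, {'x': 19.0, 'y': 14.0, 'az': -0.12}, {'x': 17.0, 'y': 17.0, 'az': -0.121}]
[{'x': 15.0, 'y': 18.0, 'az': -0.12}, {'x': 12.0, 'y': 20.0, 'az': -0.121}, {'x': 10.0, 'y': 22.0, 'ay': 0.001, 'az': -0.12}, {'x': 7.0, 'y': 22.0, 'z': 1.0, 'az': -0.121}, {'x': 3.9, 'y': 23.1, 'z': 0.5, 'ay': 0.001, 'az': -0.12}]
end [0.5539 0.201  0.36  ]
```

>>> {"name": "send_rows", "arguments": {
  "rows": [
    {"x": 22,"y": -7,"z": 0,"ax": 0,"ay": 0,"az": -0.121},
    {"x": 23,"y": -4,"z": 0,"ax": 0,"ay": 0,"az": -0.121},
    {"x": 23,"y": -2,"z": 0,"ax": 0,"ay": 0,"az": -0.121},
    {"x": 24,"y": 1,"z": 0,"ax": 0,"ay": 0,"az": -0.121},
    {"x": 23,"y": 4,"z": 0,"ax": 0,"ay": 0,"az": -0.121}
  ]
}}

```text
time: 5.98
ee_pos: [0.5813, -0.0317, 0.3597]
tcp_rot: [-0.0, 0.545, 0.838, -0.0]
ft_force: [0.1, 0.1, -3.0]
gripper_width: 0.0292
gripper_force: 25.0
```

>>> {"name": "send_rows", "arguments": {
  "rows": [
    {"x": 23,"y": 7,"z": 0,"ax": 0,"ay": 0,"az": -0.121},
    {"x": 21,"y": 9,"z": 0,"ax": 0,"ay": 0,"az": -0.121},
    {"x": 20,"y": 12,"z": 0,"ax": 0,"ay": 0,"az": -0.121},
    {"x": 19,"y": 14,"z": 0,"ax": 0,"ay": 0,"az": -0.121},
    {"x": 17,"y": 17,"z": 0,"ax": 0,"ay": 0,"az": -0.121}
  ]
}}

```text
time: 6.6
ee_pos: [0.5668, 0.0851, 0.3597]
tcp_rot: [-0.0, 0.271, 0.963, 0.0]
ft_force: [0.9, 0.2, -2.9]
gripper_width: 0.03
gripper_force: 25.0
```

>>> {"name": "send_rows", "arguments": {
  "rows": [
    {"x": 15,"y": 18,"z": 0,"ax": 0,"ay": 0,"az": -0.12},
    {"x": 12,"y": 20,"z": 0,"ax": 0,"ay": 0,"az": -0.12},
    {"x": 10,"y": 22,"z": 0,"ax": 0,"ay": 0,"az": -0.12},
    {"x": 7,"y": 22,"z": 0,"ax": 0,"ay": 0,"az": -0.12},
    {"x": 4,"y": 23,"z": 0,"ax": 0,"ay": 0,"az": -0.12}
  ]
}}

```text
time: 7.22
ee_pos: [0.5531, 0.2016, 0.3597]
tcp_rot: [-0.0, -0.026, 1.0, 0.0]
ft_force: [0.9, -0.2, -1.9]
gripper_width: 0.0295
gripper_force: 25.0
```

>>> {"name": "send_rows", "arguments": {
  "rows": [
    {"x": 0,"y": 0,"z": 0,"ax": 0,"ay": 0,"az": 0},
    {"x": 0,"y": 0,"z": 0,"ax": 0,"ay": 0,"az": 0},
    {"x": 0,"y": 0,"z": 0,"ax": 0,"ay": 0,"az": 0},
    {"x": 0,"y": 0,"z": 0,"ax": 0,"ay": 0,"az": 0},
    {"x": 0,"y": 0,"z": 0,"ax": 0,"ay": 0,"az": 0}
  ]
}}

```text
time: 7.85
ee_pos: [0.5537, 0.2004, 0.3595]
tcp_rot: [-0.0, -0.024, 1.0, -0.0]
ft_force: [0.4, 0.1, -2.5]
gripper_width: 0.03
gripper_force: 25.0
```

Run:
```python
from h import *
import pickle
st(); o=get_obs(); im=read_camera("wrist"); pickle.dump((o,im),open("w3.pkl","wb")); sd=read_camera("side"); pickle.dump(sd,open("s3.pkl","wb"))
e=lambda i:(255*np.clip(i/255.,0,1)**.6).astype(np.uint8)[:,:,::-1]
out=np.zeros((600,800,3),np.uint8)
a=cv2.resize(e(im)[:260],None,fx=.9,fy=.9); a=cv2.resize(e(im)[0:300,100:420],None,fx=1.4,fy=1.4,interpolation=cv2.INTER_CUBIC)
b=cv2.resize(e(sd)[70:270,150:270],None,fx=2.9,fy=2.9,interpolation=cv2.INTER_CUBIC)
out[:a.shape[0],:a.shape[1]]=a; out[:b.shape[0],450:450+b.shape[1]]=b[:,:350]
cv2.imwrite("pics/d.png",out)
```

```text
t 7.85 p [0.5537 0.2004 0.3595] yaw 1.618 z [-0. -0. -1.] F [ 0.45  0.08 -2.5 ] w 0.03 gf 25.0
```

View pics/d.png

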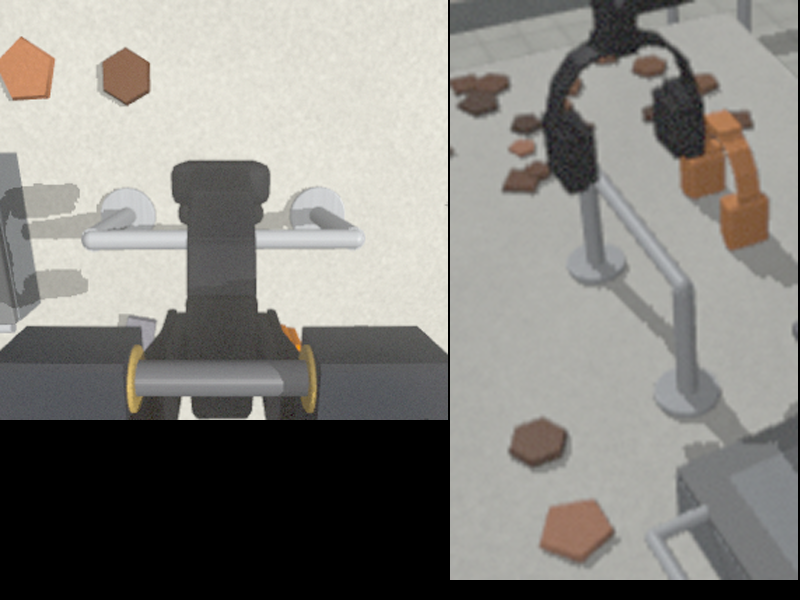

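The muffs are held level. In the wrist view the bar runs (88,240)-(358,238), parallel to the fingers' closing line. I'll compute its position from that.

Run:
```python
from h import *
import pickle
o,_=pickle.load(open("w3.pkl","rb"))
a=[onz("wrist",100+(u+.5)/1.4-.5,(v+.5)/1.4-.5,.15,o) for u,v in((91,240),(356,238.5))]
print(a, (a[0]+a[1])/2, np.arctan2(*(a[1]-a[0])[[1,0]]), np.linalg.norm(a[1]-a[0]))
D=lambda u,v:(150+(u-450)/2.9-.35,70+v/2.9-.35)
print(onz("side",*D(684,285),.15), proj("side",np.array([.5537,.2004,.15])))
```

```text
[array([0.56024001, 0.08005488, 0.15      ]), array([0.54731211, 0.32321131, 0.15      ])] [0.55377606 0.2016331  0.15      ] 1.6239133297555628 0.24349985815575412
[0.56099744 0.0816441  0.15      ] [211.90558093 144.99683563]
```

>>> {"name": "send_rows", "arguments": {
  "rows": [
    {"x": 0,"y": 0,"z": 30,"ax": 0,"ay": 0,"az": 0},
    {"x": 0,"y": 0,"z": 35,"ax": 0,"ay": 0,"az": 0},
    {"x": 0,"y": 0,"z": 35,"ax": 0,"ay": 0,"az": 0},
    {"x": 0,"y": 0,"z": 35,"ax": 0,"ay": 0,"az": 0},
    {"x": 0,"y": 0,"z": 30,"ax": 0,"ay": 0,"az": 0}
  ]
}}

```text
time: 8.57
ee_pos: [0.5535, 0.2008, 0.1933]
tcp_rot: [-0.0, -0.024, 1.0, -0.0]
ft_force: [-0.4, -1.0, -2.1]
gripper_width: 0.0293
gripper_force: 25.0
```

>>> {"name": "send_rows", "arguments": {
  "rows": [
    {"x": 0,"y": 0,"z": 5,"ax": 0,"ay": 0,"az": 0},
    {"x": 0,"y": 0,"z": 4,"ax": 0,"ay": 0,"az": 0},
    {"x": 0,"y": 0,"z": 3,"ax": 0,"ay": 0,"az": 0},
    {"x": 0,"y": 0,"z": 2,"ax": 0,"ay": 0,"az": 0},
    {"x": 0,"y": 0,"z": 0,"ax": 0,"ay": 0,"az": 0}
  ]
}}

```text
time: 9.2
ee_pos: [0.5538, 0.201, 0.181]
tcp_rot: [0.0, -0.024, 1.0, 0.0]
ft_force: [-0.2, -1.1, -2.3]
gripper_width: 0.0297
gripper_force: 25.0
```

```bash
python3 -c "
from h import *
st()"
```

```text
t 9.2 p [0.5538 0.201  0.181 ] yaw 1.619 z [ 0.001  0.    -1.   ] F [-0.23 -1.08 -2.29] w 0.0297 gf 25.0
```

Still carrying the weight, so lower in 1 mm steps.

>>> {"name": "send_rows", "arguments": {
  "rows": [
    {"x": 0,"y": 0,"z": 1,"ax": 0,"ay": 0,"az": 0},
    {"x": 0,"y": 0,"z": 1,"ax": 0,"ay": 0,"az": 0},
    {"x": 0,"y": 0,"z": 0.5,"ax": 0,"ay": 0,"az": 0},
    {"x": 0,"y": 0,"z": 0,"ax": 0,"ay": 0,"az": 0},
    {"x": 0,"y": 0,"z": 0,"ax": 0,"ay": 0,"az": 0}
  ]
}}

```text
time: 9.82
ee_pos: [0.5536, 0.2009, 0.1781]
tcp_rot: [0.0, -0.024, 1.0, -0.0]
ft_force: [0.2, 0.5, -2.3]
gripper_width: 0.0299
gripper_force: 25.0
```

```bash
python3 -c "
from h import *
st()"
```

```text
t 9.82 p [0.5536 0.2009 0.1781] yaw 1.619 z [ 0. -0. -1.] F [ 0.2   0.51 -2.27] w 0.0299 gf 25.0
```

>>> {"name": "send_rows", "arguments": {
  "rows": [
    {"x": 0,"y": 0,"z": 0.5,"ax": 0,"ay": 0,"az": 0},
    {"x": 0,"y": 0,"z": 0.5,"ax": 0,"ay": 0,"az": 0},
    {"x": 0,"y": 0,"z": 0,"ax": 0,"ay": 0,"az": 0},
    {"x": 0,"y": 0,"z": 0,"ax": 0,"ay": 0,"az": 0},
    {"x": 0,"y": 0,"z": 0,"ax": 0,"ay": 0,"az": 0}
  ]
}}

```text
time: 10.45
ee_pos: [0.5536, 0.2009, 0.1771]
tcp_rot: [0.0, -0.024, 1.0, 0.0]
ft_force: [0.1, -0.1, -2.6]
gripper_width: 0.0299
gripper_force: 25.0
```

>>> {"name": "send_rows", "arguments": {
  "rows": [
    {"x": 0,"y": 0,"z": 0,"ax": 0,"ay": 0,"az": 0},
    {"x": 0,"y": 0,"z": 0,"ax": 0,"ay": 0,"az": 0},
    {"x": 0,"y": 0,"z": 0,"ax": 0,"ay": 0,"az": 0},
    {"x": 0,"y": 0,"z": 0,"ax": 0,"ay": 0,"az": 0},
    {"x": 0,"y": 0,"z": 0,"ax": 0,"ay": 0,"az": 0}
  ],
  "jaw": 50
}}

```text
time: 11.08
ee_pos: [0.5536, 0.2009, 0.1771]
tcp_rot: [0.0, -0.024, 1.0, 0.0]
ft_force: [-0.0, 0.4, -0.3]
gripper_width: 0.05
gripper_force: 0.0
```

>>> {"name": "send_rows", "arguments": {
  "rows": [
    {"x": 0,"y": 0,"z": -5,"ax": 0,"ay": 0,"az": 0},
    {"x": 0,"y": 0,"z": -15,"ax": 0,"ay": 0,"az": 0},
    {"x": 0,"y": 0,"z": -35,"ax": 0,"ay": 0,"az": 0},
    {"x": 0,"y": 0,"z": -35,"ax": 0,"ay": 0,"az": 0},
    {"x": 0,"y": 0,"z": -35,"ax": 0,"ay": 0,"az": 0}
  ]
}}

```text
time: 11.7
ee_pos: [0.5536, 0.2009, 0.3045]
tcp_rot: [0.001, -0.024, 1.0, 0.0]
ft_force: [0.0, -0.0, -0.1]
gripper_width: 0.05
gripper_force: 0.0
```

Run:
```python
from h import *
st()
e=lambda i:(255*np.clip(i/255.,0,1)**.6).astype(np.uint8)[:,:,::-1]
out=np.zeros((600,800,3),np.uint8)
a=cv2.resize(e(read_camera("scene"))[160:270,270:400],None,fx=3.3,fy=3.3,interpolation=cv2.INTER_CUBIC)
b=cv2.resize(e(read_camera("side"))[70:270,150:270],None,fx=2.9,fy=2.9,interpolation=cv2.INTER_CUBIC)
out[:a.shape[0],:a.shape[1]]=a; out[:b.shape[0],450:450+b.shape[1]]=b
cv2.imwrite("pics/e.png",out)
plan([(.447,-.181,.17,.076,15)])
```

```text
t 11.7 p [0.5536 0.2009 0.3045] yaw 1.619 z [ 0.002  0.    -1.   ] F [ 0.04 -0.04 -0.11] w 0.05 gf 0.0
[{'x': 9.0, 'y': -25.0, 'z': 9.0, 'ax': 0.001, 'ay': 0.001, 'az': 0.103}, {'x': 6.0, 'y': -26.0, 'z': 9.0, 'ax': 0.001, 'ay': 0.001, 'az': 0.103}, {'x': 3.0, 'y': -26.0, 'z': 9.0, 'ax': 0.001, 'ay': 0.001, 'az': 0.103}, {'x': 1.0, 'y': -27.0, 'z': 9.0, 'az': 0.103}, {'x': -2.0, 'y': -26.0, 'z': 9.0, 'ax': 0.001, 'ay': 0.001, 'az': 0.103}]
[{'x': -5.0, 'y': -26.0, 'z': 9.0, 'az': 0.103}, {'x': -8.0, 'y': -25.0, 'z': 9.0, 'ax': 0.001, 'ay': 0.001, 'az': 0.103}, {'x': -10.0, 'y': -25.0, 'z': 9.0, 'az': 0.103}, {'x': -13.0, 'y': -23.0, 'z': 9.0, 'ax': 0.001, 'ay': 0.001, 'az': 0.103}, {'x': -15.0, 'y': -22.0, 'z': 9.0, 'az': 0.103}]
[{'x': -17.0, 'y': -20.0, 'z': 10.0, 'ax': 0.001, 'ay': 0.001, 'az': 0.103}, {'x': -19.0, 'y': -18.0, 'z': 9.0, 'az': 0.103}, {'x': -21.0, 'y': -17.0, 'z': 10.0, 'ax': 0.001, 'ay': 0.001, 'az': 0.102}, {'x': -23.0, 'y': -14.0, 'z': 9.0, 'az': 0.103}, {'x': -23.6, 'y': -11.7, 'z': 9.5, 'ax': 0.001, 'ay': 0.001, 'az': 0.102}]
end [ 0.447 -0.181  0.17 ]
```

View pics/e.png

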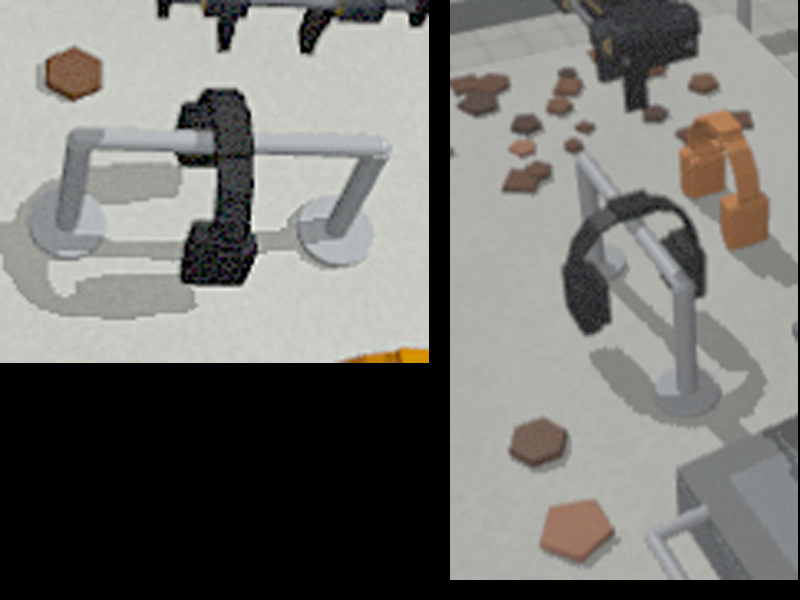

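The ear defenders hang over the bar with one cup on each side: cups near (205,125) and (218,255) in the scene crop, and (590,300) and (685,255) in the side crop. Now to the handle.

>>> {"name": "send_rows", "arguments": {
  "rows": [
    {"x": 9,"y": -25,"z": 9,"ax": 0,"ay": 0,"az": 0.103},
    {"x": 6,"y": -26,"z": 9,"ax": 0,"ay": 0,"az": 0.103},
    {"x": 3,"y": -26,"z": 9,"ax": 0,"ay": 0,"az": 0.103},
    {"x": 1,"y": -27,"z": 9,"ax": 0,"ay": 0,"az": 0.103},
    {"x": -2,"y": -26,"z": 9,"ax": 0,"ay": 0,"az": 0.103}
  ]
}}

```text
time: 12.42
ee_pos: [0.5153, 0.073, 0.2567]
tcp_rot: [-0.0, 0.233, 0.972, -0.0]
ft_force: [-0.7, -0.2, 0.7]
gripper_width: 0.05
gripper_force: 0.0
```

>>> {"name": "send_rows", "arguments": {
  "rows": [
    {"x": -5,"y": -26,"z": 9,"ax": 0,"ay": 0,"az": 0.103},
    {"x": -8,"y": -25,"z": 9,"ax": 0,"ay": 0,"az": 0.103},
    {"x": -10,"y": -25,"z": 9,"ax": 0,"ay": 0,"az": 0.103},
    {"x": -13,"y": -23,"z": 9,"ax": 0,"ay": 0,"az": 0.103},
    {"x": -15,"y": -22,"z": 9,"ax": 0,"ay": 0,"az": 0.103}
  ]
}}

```text
time: 13.05
ee_pos: [0.4796, -0.0546, 0.2118]
tcp_rot: [-0.0, 0.473, 0.881, 0.0]
ft_force: [0.1, 0.3, 0.1]
gripper_width: 0.0502
gripper_force: 0.0
```

>>> {"name": "send_rows", "arguments": {
  "rows": [
    {"x": -17,"y": -20,"z": 10,"ax": 0,"ay": 0,"az": 0.103},
    {"x": -19,"y": -18,"z": 9,"ax": 0,"ay": 0,"az": 0.103},
    {"x": -21,"y": -17,"z": 10,"ax": 0,"ay": 0,"az": 0.102},
    {"x": -23,"y": -14,"z": 9,"ax": 0,"ay": 0,"az": 0.102},
    {"x": -24,"y": -12,"z": 9,"ax": 0,"ay": 0,"az": 0.1}
  ]
}}

```text
time: 13.68
ee_pos: [0.4429, -0.1827, 0.1648]
tcp_rot: [-0.0, 0.68, 0.733, -0.0]
ft_force: [0.0, -0.3, -0.0]
gripper_width: 0.0501
gripper_force: 0.0
```

>>> {"name": "send_rows", "arguments": {
  "rows": [
    {"x": 0,"y": 0,"z": 0,"ax": 0,"ay": 0,"az": 0},
    {"x": 0,"y": 0,"z": 0,"ax": 0,"ay": 0,"az": 0},
    {"x": 0,"y": 0,"z": 0,"ax": 0,"ay": 0,"az": 0},
    {"x": 0,"y": 0,"z": 0,"ax": 0,"ay": 0,"az": 0},
    {"x": 0,"y": 0,"z": 0,"ax": 0,"ay": 0,"az": 0}
  ]
}}

```text
time: 14.3
ee_pos: [0.4435, -0.1815, 0.1653]
tcp_rot: [0.0, 0.678, 0.735, 0.0]
ft_force: [0.2, 0.2, -0.3]
gripper_width: 0.0504
gripper_force: 0.0
```

Run:
```python
from h import *
import pickle
st(); o=get_obs(); im=read_camera("wrist"); pickle.dump((o,im),open("w4.pkl","wb"))
cv2.imwrite("pics/f.png",cv2.resize((255*np.clip(im/255.,0,1)**.7).astype(np.uint8)[:,:,::-1],(800,600),interpolation=cv2.INTER_CUBIC))
```

```text
t 14.3 p [ 0.4435 -0.1815  0.1653] yaw 0.08 z [ 0. -0. -1.] F [ 0.16  0.25 -0.31] w 0.0504 gf 0.0
```

View pics/f.png

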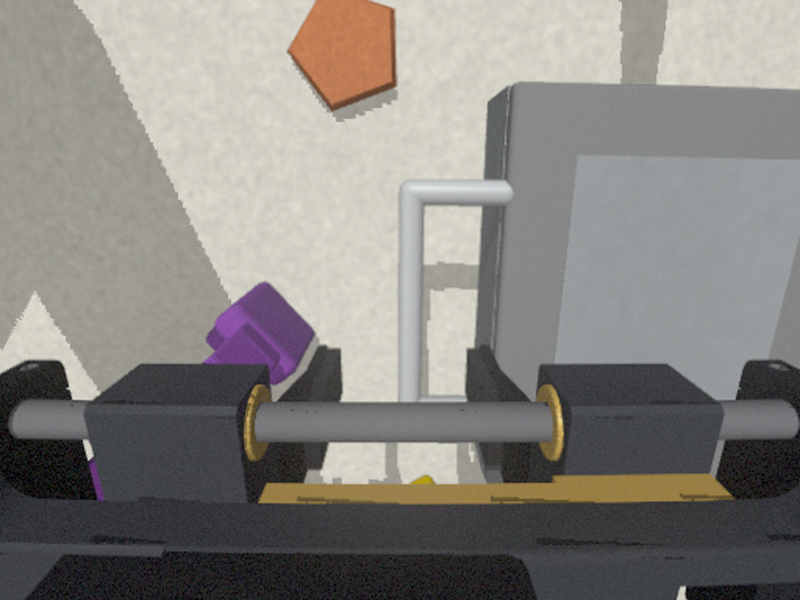

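The bar shows as a vertical line at u≈412 between the open fingers (340 and 467), with its far corner at (412,193). It is nearly centred and aligned.

Run:
```python
from h import *
import pickle
o,_=pickle.load(open("w4.pkl","rb")); T=rot(o)
f=lambda u,v,z:onz("wrist",(u+.5)/1.5625-.5,(v+.5)/1.5625-.5,z,o)
for u,v,z in((412.5,193,.066),(412,250,.066),(411,370,.066),(512,85,.072)):
    X=f(u,v,z); print(X.round(4), (T.T@(X-o["ee_pos"])*1000).round(1))
```

```text
[ 0.4433 -0.1169  0.066 ] [64.5  5.  99.2]
[ 0.4457 -0.1479  0.066 ] [33.4  4.9 99.2]
[ 0.4514 -0.2211  0.066 ] [-40.1   4.7  99.3]
[ 0.4879 -0.0602  0.072 ] [117.4  53.9  93.2]
```

>>> {"name": "send_rows", "arguments": {
  "rows": [
    {"x": 0,"y": 3,"z": 15,"ax": 0,"ay": 0,"az": 0},
    {"x": 0,"y": 2,"z": 15,"ax": 0,"ay": 0,"az": 0},
    {"x": 0,"y": 0,"z": 15,"ax": 0,"ay": 0,"az": 0},
    {"x": 0,"y": 0,"z": 10,"ax": 0,"ay": 0,"az": 0},
    {"x": 0,"y": 0,"z": 5,"ax": 0,"ay": 0,"az": 0}
  ],
  "jaw": 48
}}

```text
time: 14.98
ee_pos: [0.4479, -0.1813, 0.1039]
tcp_rot: [-0.001, 0.679, 0.734, -0.0]
ft_force: [-0.6, -0.8, -0.5]
gripper_width: 0.0478
gripper_force: 0.0
```

>>> {"name": "send_rows", "arguments": {
  "rows": [
    {"x": 0,"y": 0,"z": 8,"ax": 0,"ay": 0,"az": 0},
    {"x": 0,"y": 0,"z": 8,"ax": 0,"ay": 0,"az": 0},
    {"x": 0,"y": 0,"z": 8,"ax": 0,"ay": 0,"az": 0},
    {"x": 0,"y": 0,"z": 8,"ax": 0,"ay": 0,"az": 0},
    {"x": 0,"y": 0,"z": 8,"ax": 0,"ay": 0,"az": 0}
  ]
}}

```text
time: 15.6
ee_pos: [0.4483, -0.1816, 0.0646]
tcp_rot: [0.0, 0.679, 0.734, 0.0]
ft_force: [0.2, 1.0, 0.5]
gripper_width: 0.0482
gripper_force: 0.0
```

>>> {"name": "send_rows", "arguments": {
  "rows": [
    {"x": 0,"y": 0,"z": 0,"ax": 0,"ay": 0,"az": 0},
    {"x": 0,"y": 0,"z": 0,"ax": 0,"ay": 0,"az": 0},
    {"x": 0,"y": 0,"z": 0,"ax": 0,"ay": 0,"az": 0},
    {"x": 0,"y": 0,"z": 0,"ax": 0,"ay": 0,"az": 0},
    {"x": 0,"y": 0,"z": 0,"ax": 0,"ay": 0,"az": 0}
  ],
  "jaw": 0,
  "newtons": 25
}}

```text
time: 16.23
ee_pos: [0.4475, -0.1816, 0.0652]
tcp_rot: [-0.001, 0.678, 0.735, -0.001]
ft_force: [-2.4, -2.2, 1.2]
gripper_width: 0.0131
gripper_force: 25.0
```

```bash
python3 -c "
from h import *
st()"
```

```text
t 16.23 p [ 0.4475 -0.1816  0.0652] yaw 0.08 z [-0.002  0.    -1.   ] F [-2.4  -2.18  1.18] w 0.0131 gf 25.0
```

>>> {"name": "send_rows", "arguments": {
  "rows": [
    {"x": 0,"y": 0.3,"z": -12.5,"ax": 0,"ay": 0,"az": 0},
    {"x": 0,"y": 0.9,"z": -12.5,"ax": 0,"ay": 0,"az": 0},
    {"x": 0,"y": 1.6,"z": -12.4,"ax": 0,"ay": 0,"az": 0},
    {"x": 0,"y": 2.2,"z": -12.3,"ax": 0,"ay": 0,"az": 0},
    {"x": 0,"y": 2.8,"z": -12.2,"ax": 0,"ay": 0,"az": 0}
  ]
}}

```text
time: 16.85
ee_pos: [0.4566, -0.181, 0.1281]
tcp_rot: [0.001, 0.679, 0.734, 0.0]
ft_force: [-0.7, -1.6, -2.0]
gripper_width: 0.0132
gripper_force: 25.0
```

```bash
cat >> h.py <<'E'
def lid():
    o=get_obs(); d=np.array(o["ee_pos"])+rot(o)[:,2]*-.002-[.4475,-.1816,.0672]
    u=np.array([np.cos(.08),np.sin(.08)]); s=d[:2]@u; z=d[2]+.001
    print("a",round(np.arctan2(z,.25-s),4),"r",round(np.hypot(.25-s,z),4),"lat",round(d[1]*u[0]-d[0]*u[1],4)); st()
E
python3 -c "
from h import *
lid()"
```

```text
a 0.2591 r 0.2492 lat -0.0002
t 16.85 p [ 0.4566 -0.181   0.1281] yaw 0.079 z [ 0.001 -0.001 -1.   ] F [-0.67 -1.57 -2.05] w 0.0132 gf 25.0
```

Radius and angle are consistent, so continue.

>>> {"name": "send_rows", "arguments": {
  "rows": [
    {"x": 0,"y": 3.4,"z": -12,"ax": 0,"ay": 0,"az": 0},
    {"x": 0,"y": 4,"z": -11.9,"ax": 0,"ay": 0,"az": 0},
    {"x": 0,"y": 4.6,"z": -11.6,"ax": 0,"ay": 0,"az": 0},
    {"x": 0,"y": 5.1,"z": -11.4,"ax": 0,"ay": 0,"az": 0},
    {"x": 0,"y": 5.7,"z": -11.1,"ax": 0,"ay": 0,"az": 0}
  ]
}}

```text
time: 17.48
ee_pos: [0.4797, -0.1793, 0.1857]
tcp_rot: [0.001, 0.679, 0.734, 0.0]
ft_force: [1.8, -2.9, -3.9]
gripper_width: 0.013
gripper_force: 25.0
```

>>> {"name": "send_rows", "arguments": {
  "rows": [
    {"x": 0,"y": 6.3,"z": -10.8,"ax": 0,"ay": 0,"az": 0},
    {"x": 0,"y": 6.8,"z": -10.5,"ax": 0,"ay": 0,"az": 0},
    {"x": 0,"y": 7.3,"z": -10.1,"ax": 0,"ay": 0,"az": 0},
    {"x": 0,"y": 7.8,"z": -9.8,"ax": 0,"ay": 0,"az": 0},
    {"x": 0,"y": 8.3,"z": -9.4,"ax": 0,"ay": 0,"az": 0}
  ]
}}

```text
time: 18.1
ee_pos: [0.5156, -0.1766, 0.2361]
tcp_rot: [0.0, 0.679, 0.735, -0.0]
ft_force: [1.2, -4.7, -4.7]
gripper_width: 0.0133
gripper_force: 25.0
```

```bash
python3 -c "
from h import *
lid()"
```

```text
a 0.7578 r 0.2502 lat -0.0004
t 18.1 p [ 0.5156 -0.1766  0.2361] yaw 0.079 z [-0.    -0.001 -1.   ] F [ 1.2  -4.65 -4.7 ] w 0.0133 gf 25.0
```

>>> {"name": "send_rows", "arguments": {
  "rows": [
    {"x": 0,"y": 8.7,"z": -8.9,"ax": 0,"ay": 0,"az": 0},
    {"x": 0,"y": 9.2,"z": -8.5,"ax": 0,"ay": 0,"az": 0},
    {"x": 0,"y": 9.6,"z": -8,"ax": 0,"ay": 0,"az": 0},
    {"x": 0,"y": 10,"z": -7.5,"ax": 0,"ay": 0,"az": 0},
    {"x": 0,"y": 10.3,"z": -7,"ax": 0,"ay": 0,"az": 0}
  ]
}}

```text
time: 18.73
ee_pos: [0.5621, -0.1731, 0.2763]
tcp_rot: [-0.001, 0.679, 0.735, -0.002]
ft_force: [-1.0, -5.8, -0.5]
gripper_width: 0.0131
gripper_force: 25.0
```

>>> {"name": "send_rows", "arguments": {
  "rows": [
    {"x": 0,"y": 3.2,"z": -2,"ax": 0,"ay": 0,"az": 0},
    {"x": 0,"y": 3.2,"z": -2,"ax": 0,"ay": 0,"az": 0},
    {"x": 0,"y": 0,"z": 0,"ax": 0,"ay": 0,"az": 0},
    {"x": 0,"y": 0,"z": 0,"ax": 0,"ay": 0,"az": 0},
    {"x": 0,"y": 0,"z": 0,"ax": 0,"ay": 0,"az": 0}
  ]
}}

```text
time: 19.35
ee_pos: [0.5682, -0.1726, 0.2801]
tcp_rot: [-0.0, 0.679, 0.735, -0.001]
ft_force: [-2.1, -5.8, 2.4]
gripper_width: 0.0129
gripper_force: 25.0
```

```bash
python3 -c "
from h import *
lid()"
```

```text
a 1.0323 r 0.2515 lat -0.0007
t 19.35 p [ 0.5682 -0.1726  0.2801] yaw 0.079 z [-0.002 -0.002 -1.   ] F [-2.11 -5.82  2.38] w 0.0129 gf 25.0
```

>>> {"name": "send_rows", "arguments": {
  "rows": [
    {"x": 0,"y": -8.5,"z": 5.3,"ax": 0,"ay": 0,"az": 0},
    {"x": 0,"y": -8.2,"z": 5.7,"ax": 0,"ay": 0,"az": 0},
    {"x": 0,"y": -8,"z": 6,"ax": 0,"ay": 0,"az": 0},
    {"x": 0,"y": -8.7,"z": 7.1,"ax": 0,"ay": 0,"az": 0},
    {"x": 0,"y": -8.4,"z": 7.5,"ax": 0,"ay": 0,"az": 0}
  ]
}}

```text
time: 19.98
ee_pos: [0.5271, -0.1757, 0.2482]
tcp_rot: [0.001, 0.679, 0.734, -0.0]
ft_force: [-2.0, -5.7, 3.4]
gripper_width: 0.0129
gripper_force: 25.0
```

>>> {"name": "send_rows", "arguments": {
  "rows": [
    {"x": 0,"y": 0,"z": 0,"ax": 0,"ay": 0,"az": 0},
    {"x": 0,"y": 0,"z": 0,"ax": 0,"ay": 0,"az": 0},
    {"x": 0,"y": 0,"z": 0,"ax": 0,"ay": 0,"az": 0},
    {"x": 0,"y": 0,"z": 0,"ax": 0,"ay": 0,"az": 0},
    {"x": 0,"y": 0,"z": 0,"ax": 0,"ay": 0,"az": 0}
  ]
}}

```text
time: 20.6
ee_pos: [0.5269, -0.1756, 0.2481]
tcp_rot: [0.0, 0.679, 0.734, -0.0]
ft_force: [-2.9, -5.5, 3.1]
gripper_width: 0.0131
gripper_force: 25.0
```

Run:
```python
from h import *
lid()
# independent check, by code: dark muffs blob still on the bar in the side picture
s=read_camera("side"); m=(s.max(2)<45).astype(np.uint8)[110:190,175:245]; print("dark px",m.sum(),"centroid",np.argwhere(m).mean(0)+[110,175])
r=cv2.imread("pics/e.png")[116:348,522:725]; print("ref",(r.max(2)<90).sum()/2.9**2, (np.argwhere(r.max(2)<90).mean(0)+[116,72])/2.9+[70,150])
```

```text
a 0.8237 r 0.2507 lat -0.0003
t 20.6 p [ 0.5269 -0.1756  0.2481] yaw 0.079 z [-0.    -0.001 -1.   ] F [-2.89 -5.53  3.12] w 0.0131 gf 25.0
dark px 1258 centroid [164.0254372  219.85850556]
ref 826.2782401902497 [156.75224915 208.69477623]
```

Run:
```python
from h import *
r=cv2.imread("pics/e.png")[:363,:429]; n=(255*np.clip(read_camera("scene")/255.,0,1)**.6).astype(np.uint8)[160:270,270:400,::-1]
n=cv2.resize(n,None,fx=3.3,fy=3.3,interpolation=cv2.INTER_CUBIC)
for i in(r,n):
    m=(cv2.GaussianBlur(i,(0,0),3).max(2)<95).astype(np.uint8); m[:85]=0
    k,_,s,c=cv2.connectedComponentsWithStats(m); j=1+s[1:,4].argmax(); print(s[j],c[j])
```

```text
[  178    90    79   195 10328] [221.18009295 191.38768397]
[  178    90    79   195 10434] [221.08386046 191.24544758]
```

The muffs haven't moved since release: the scene blob is identical. The lid is held at 0.824 rad, about 7° below balance, so I'm handing in.

```bash
python3 -c "
from rig import hand_in
print(hand_in())"
```

```text
the job is handed in; nothing more can be done
None
```

I handed the job in at about 21 s: the ear defenders hang over the bar with one cup on each side, the lid went about 4.7° past its balance point, and the arm still grips the handle with the lid about 7° below balance (angles from the arm's measured pose).

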